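Unclip the filter module and hold it in the jig's datum corner

TASK

On the lab bench, pull the longer of the two aluminium filter modules straight up out of its spring-clip dock, set it down flat on the test jig with its long side along the long fence, and press it into the corner so that it bears firmly against both fences at once. Finish while still gripping the module and pressing it into the corner: do not let go and do not ease off. Leave the shorter module clipped in its dock and do not disturb the other things on the bench.

Things in the scene. Friction and masses are not known exactly. Their poses are not given: they have to be found in the camera images.
- module_long: machined aluminium filter module: base 44 (x) x 70 (y) x 20 mm, grooved 2.5 mm deep along both long sides; on top two brass jacks (9 mm wide, 6 high) at y = +/-28 mm and in the middle a plain lug 26 (x) x 30 (y) mm, 20 to 54 mm above the underside, to grip across its 26 mm. About 0.2 kg. Origin: centre of underside, z up. Same after a half turn. Starts clipped in dock_long.
- module_short: the shorter machined aluminium filter module: base 44 (x) x 50 (y) x 20 mm, grooved 2.5 mm deep along both long sides; on top two brass jacks (9 mm wide, 6 high) at y = +/-18 mm and in the middle a plain lug 26 (x) x 30 (y) mm, 20 to 54 mm above the underside, to grip across its 26 mm. About 0.17 kg. Origin: centre of underside, z up. Same after a half turn. Starts clipped in dock_short.
- dock_long: fixed black dock plate 90 (x) x 96 (y) x 6 mm, origin centre of underside. The longer module rests on it, centred, axes parallel, between grey cheeks (22 mm over the table) and low end stops, 1 mm play. A sprung ball in each cheek sits in the module's groove: a straight upward pull of some 10 to 20 N frees it; clear of the cheeks after 16 mm. Either dock may be the left one.
- dock_short: fixed black dock plate 90 (x) x 96 (y) x 6 mm, origin centre of underside. The shorter module rests on it, centred, axes parallel, between grey cheeks (22 mm over the table) and low end stops, 1 mm play. A sprung ball in each cheek sits in the module's groove: a straight upward pull of some 10 to 20 N frees it; clear of the cheeks after 16 mm. Either dock may be the left one.
- jig: fixed test jig: smooth dark metal plate 130 (x) x 150 (y) x 8 mm on the table, origin at the centre of its underside, z up. Two aluminium fences 12 mm high stand on it and meet in a corner on its +x, +y side. When home, the longer module's origin is at x = 23, y = 20, z = 8 mm in this frame, its y axis parallel to the jig's y (either way round). Friction on plate and fences is low (0.2).
- long_fence: smooth aluminium fence 14 x 122 x 12 mm on the jig, running along the jig's y; its inner face looks to the jig's -x and lies at x = 45 mm in the jig's frame. Origin: centre of its underside; axes as the jig's.
- short_fence: smooth aluminium fence 95 x 14 x 12 mm on the jig, running along the jig's x; its inner face looks to the jig's -y and lies at y = 55 mm in the jig's frame. Origin: centre of its underside; axes as the jig's.
- corner (a point): the inner corner of the fences, where both inner faces meet the top of the jig plate; axes as the jig's.
- adapter: bystander: upright brass coaxial adapter, 18 mm wide, 34 mm high; origin at the underside
- screw_jar: bystander: small clear jar, 40 mm wide, 50 mm high; origin at the underside
- screwdriver: bystander: screwdriver 180 mm long with a black handle, lying; x along it
- wrench: bystander: steel wrench 150 mm long, lying; x along it
- mug: bystander: white mug, 80 mm wide, 95 mm high; origin at the underside
- meter: bystander: black handheld meter 75 x 155 x 32 mm, lying; origin at the underside
- tray: bystander: grey divided parts tray 120 x 160 x 30 mm; origin at the underside
Mind the look-alikes: they are no part of the job. What is shaped like the jig but brown or yellow is not meant. Leave any purple look-alike of the dock_long alone.

How it is judged:
By the outcome, as a careful person would: the job done as asked, in the order asked, and still so for the second after the job is handed in, while the arm keeps its last pose, push and grip.
It also fails if it takes over 48 s, if anything falls off the work surface, if the arm or the gripper's body presses on something with over 40 N, if the wrist force passes 120 N, or if a joint passes its speed limit or range.

ROBOT

A 7-joint arm with a two-finger parallel gripper is mounted at the origin on the work surface. World frame = base frame: x ahead of the robot, y to its left, z up, the work surface at z = 0. Lengths are in m, angles in rad, forces in N, time in s.
With the tool pointing down it reaches from about 0.4 to 0.85 m from the base axis. Payload 10.4 kg.
Tool frame: the origin (TCP) lies midway between the tips of the shut fingers; the grasp point (between the pads) lies 19 mm behind it; z points along the fingers, y is the line along which they close (so a half turn about z gives the same grasp; the last joint's range is limited). The gripper opens to 87 mm and grips with 3 to 60 N. Pads are 19 mm wide; open, the fingers measure 117 mm over their backs; the gripper's body (75 mm by 190 mm) begins 51 mm behind the grasp point.
Start: joints at [-1.291, 0.332, -0.065, 1.46, 0.022, 1.35, -0.088], TCP at [0.186, 0.597, 0.223] pointing down, gripper open.
Joint ranges: [-2.6, 2.6], [-0.5, 2.12], [-1.47, 1.34], [0.16, 2.42], [-1.27, 4.41], [0.06, 2.06], [-2.6, 2.6]. Speed limits (rad/s): [2.22, 2.22, 2.79, 2.79, 3.14, 3.14, 3.14].

INTERFACE

Orientations are given as a unit quaternion [x, y, z, w].
In Python, from bench import r gives the robot as it stands.
- The arm moves only by the tool arm_command, never from a script. Its arguments are lists of equal length, an entry for each row: "xyz": the shift along the world's x, y, z in m, a list of three; "rot": the turn, a rotation vector about the world's x, y, z in rad, a list of three. In form: {"xyz": [[tx, ty, tz], ...], "rot": [[ax, ay, az], ...]}. A call has 1 to 20 rows; each row is the pose to reach, as a shift and turn from the pose commanded when the call began; what a row does not reach only later rows make up. A row lasts 1/12 s, in which the tool goes at most 41.7 mm and 7.16 degrees, less where a joint would pass 70% of its speed; a pose out of reach is approached as far as the arm can. A call with a gripper value outside its range is refused whole. "grip" is the opening, from 0 (shut) to 1 (fully open), set as the call begins (left out, the last holds). The fingers move at their own pace and stop on an object; "squeeze" is the grip in N (left out, the last holds). Time passes only in rows, so rows that repeat a pose let the fingers close. It gives the time, the measured TCP pose, the force, the opening and the grip force at its end, in the units of the state.
- r.read_state(): the state, without advancing time (a new reading comes with each control period).
- r.camera(name): name is "scene" or "top"; returns the picture (480x640x3 uint8, red, green, blue); there is no depth.
- r.camera_model(name): a dict with "fx", "fy", "cx", "cy" (pixels), "k1" (the pictures are not rectified: a ray, as slopes to the right and down, at radius r is drawn at 1 + k1 r^2 times it, then the intrinsics apply), "T" (4x4, takes a point from camera to world coordinates). Camera axes: x right, y up, looking along -z (the intrinsics and any distortion apply to the point x, -y, -z); pixel columns grow to the right and rows downward; lengths in m; the calibration is good to about 2 mm. A picture is of the moment at which its call begins. camera_model takes no time and is no camera call.
- r.close_job(): hands the job in; it is judged then, once.
Trained networks look in the newest picture that a camera, given by its name, has taken for a name from the list of things; names that differ only in an ending like _2 or _b are one class to them, and where a whole thing is asked for, a point or a joint stands for the part that bears it (a point fixed in the world has none). Each returns a list of dicts, best first, with "conf" (0 to 1); they miss things now and then, are a little off and sometimes report something else, mostly with a low value. They report only what shows in the picture. A call takes as long as a camera call. They do not tell look-alikes from the thing itself.
- r.look_for(label, camera): "at" ([x, y, z] in m, in the coordinates of the camera as it stood for that picture, good to about 4 mm: the middle of the surface that is visible of it).
- r.spot_point(label, camera): "at" ([x, y, z] in m, in the coordinates of the camera as it stood for that picture, good to about 4 mm: a listed point, or the origin of a listed thing).
The state is a dict: "time": time; "joint_positions": joint angles; "joint_vel": joint speeds; "joint_torque": joint torques, N m; "ee_pos": TCP position; "eef_rot": TCP orientation; "ft_force": force on the tool from outside, world axes, zero at the start; "torque": the same for the moment, N m; "width": finger opening in m; "grip_force": force on a finger pad.
Only numpy, scipy, OpenCV 4.12 (cv2) and the standard library are available. Lean on these libraries where they do the work, as an engineer would, in place of code of your own. Each camera call takes 0.05 s, during which the arm holds its last target. There are 200 camera calls.

## Working session

There is one attempt and no reset: what is moved stays moved. The work goes in short steps, Python scripts to look and compute and a tool call to move; the robot and the scene stay as the last step left them, time stands still between calls to the robot, and variables do not carry over. Pictures are saved under pics/ and viewed, at most 10 in all, crops included, and the job is handed in when it is done.

Besides the shell and the picture viewer there is one more tool, called after "Emit:" as a command line: name --argument value ..., lists and objects as JSON in quotes. arm_command: Moves the arm, as the interface text tells. Its arguments: {"type":"object","properties":{"xyz":{"type":"array"},"rot":{"type":"array"},"grip":{"type":"number"},"squeeze":{"type":"number"}},"required":["xyz","rot"]}

```bash
mkdir -p pics; ls
cat > h.py <<'E'
import numpy as np, cv2
from bench import r
def w(cam,p):
    T=np.array(r.camera_model(cam)["T"]); return (T@np.append(p,1))[:3]
def ray(cam,u,v):
    m=r.camera_model(cam); xd=(u-m["cx"])/m["fx"]; yd=(v-m["cy"])/m["fy"]
    x,y=xd,yd
    for _ in range(20):
        s=1+m["k1"]*(x*x+y*y); x,y=xd/s,yd/s
    T=np.array(m["T"]); d=T[:3,:3]@np.array([x,-y,-1]); return T[:3,3],d
def onz(cam,u,v,z):
    o,d=ray(cam,u,v); return o+d*(z-o[2])/d[2]
def proj(cam,P):
    m=r.camera_model(cam); q=np.linalg.inv(np.array(m["T"]))@np.append(P,1)
    x,y=q[0]/-q[2],-q[1]/-q[2]; s=1+m["k1"]*(x*x+y*y)
    return np.array([m["cx"]+m["fx"]*x*s,m["cy"]+m["fy"]*y*s])
def snap(cam,name=None):
    im=r.camera(cam)
    if name: cv2.imwrite("pics/"+name,im[:,:,::-1])
    return im
E
python3 - <<'E'
from h import *
np.set_printoptions(precision=4,suppress=True)
for c in("scene","top"):
    snap(c,c+"0.png"); m=r.camera_model(c); print(c,m["fx"],m["cx"],m["cy"],m["k1"],np.array(m["T"]))
    for l in("module_long","module_short","dock_long","dock_short","jig","long_fence","short_fence","corner"):
        for f in(r.look_for,r.spot_point):
            try:
                for d in f(l,c): p=w(c,d["at"]); print(c,f.__name__,l,round(d["conf"],2),p,proj(c,p).round())
            except Exception as e: print(l,e)
s=r.read_state(); print(s["time"],s["ee_pos"],s["eef_rot"],s["ft_force"])
E
```

```text
pics
scene 603.761495546367 313.84055151097425 244.37542694877376 -0.09576772371093265 [[-0.023  -0.6863  0.727   1.6921]
 [ 0.9996 -0.0288  0.0044  0.0074]
 [ 0.0179  0.7267  0.6867  1.1444]
 [ 0.      0.      0.      1.    ]]
scene call module_long 0.88 [ 0.4898 -0.1563  0.0294] [257. 237.]
scene call module_long 0.97 [ 0.4785 -0.1582  0.0077] [257. 240.]
scene call module_long 0.29 [ 0.7783  0.175  -0.0007] [384. 331.]
scene call module_short 0.9 [ 0.5536 -0.3408  0.0325] [185. 251.]
scene call module_short 0.18 [0.4296 0.0162 0.0369] [320. 222.]
scene call module_short 0.55 [ 0.5441 -0.35    0.005 ] [183. 255.]
scene call dock_long 0.67 [ 0.6335 -0.1083  0.0073] [270. 282.]
scene call dock_long 0.6 [ 0.5119 -0.1544  0.0063] [257. 249.]
scene call dock_long 0.63 [ 0.6303 -0.1073  0.0005] [271. 283.]
scene call dock_long 0.62 [ 0.4818 -0.1566  0.0008] [257. 243.]
scene call dock_short 0.82 [ 0.5696 -0.3387  0.0099] [186. 261.]
scene call dock_short 0.97 [ 0.5467 -0.3501  0.0019] [183. 257.]
scene call jig 0.97 [0.5152 0.2477 0.0061] [405. 254.]
scene call jig 0.94 [0.7262 0.429  0.
[... 3454 characters left out ...]
4 [0.5016 0.3133 0.0204] [197. 248.]
top call short_fence 0.56 [0.7095 0.4901 0.0273] [136. 174.]
top call short_fence 0.7 [0.2776 0.3062 0.0105] [199. 332.]
top call short_fence 0.6 [0.7092 0.4932 0.012 ] [137. 176.]
top call short_fence 0.46 [0.5021 0.3122 0.0107] [199. 249.]
top call corner 0.9 [0.5042 0.2507 0.0094] [221. 248.]
top call corner 0.86 [0.7147 0.4264 0.0073] [161. 174.]
top call corner 0.72 [0.3075 0.2506 0.0065] [220. 321.]
top call corner 0.79 [0.768  0.4774 0.0054] [145. 156.]
top call corner 0.74 [0.336  0.3128 0.0083] [197. 310.]
top call corner 0.68 [0.5563 0.3039 0.0082] [202. 229.]
1.7 [0.1864 0.5966 0.2226] [ 0.1508  0.9886  0.     -0.    ] [-1.033  -0.1359 -0.0789]
```

View images.

View pics/top0.png

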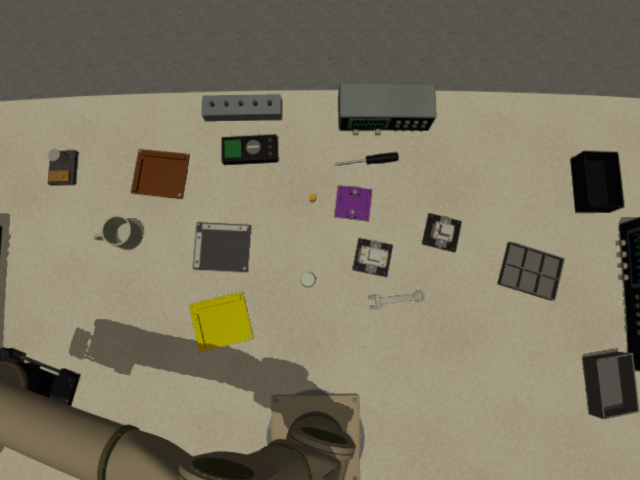

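View pics/scene0.png

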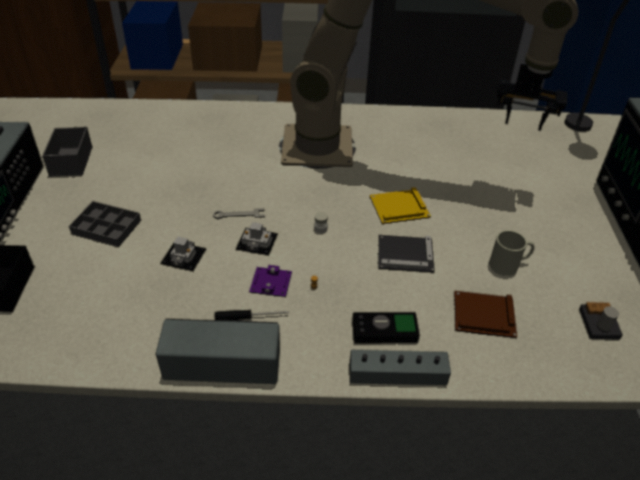

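Top picture: modules in black docks at (373,258) and (442,233); the purple empty dock at (353,203) is a decoy; dark jig at (223,246) with grey fences; brown (161,174) and yellow (222,321) look-alikes. Scene: modules at (257,238), (183,252); jig (405,253). Close crop to choose.

Run:
```python
import cv2,numpy as np
a=cv2.imread("pics/top0.png"); b=cv2.imread("pics/scene0.png")
f=lambda i,x,y,w,h,W,H:cv2.resize(i[y:y+h,x:x+w],(W,H),interpolation=cv2.INTER_CUBIC)
A=f(a,345,205,125,80,800//2,256); B=f(b,155,210,130,70,400,256)
C=f(a,185,215,75,62,400,330); D=f(b,370,228,75,50,400,330)
cv2.imwrite("pics/crop1.png",np.clip(1.5*np.vstack([np.hstack([A,B]),np.hstack([C,D])]).astype(float),0,255).astype(np.uint8))
```

```text
(no output)
```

View pics/crop1.png

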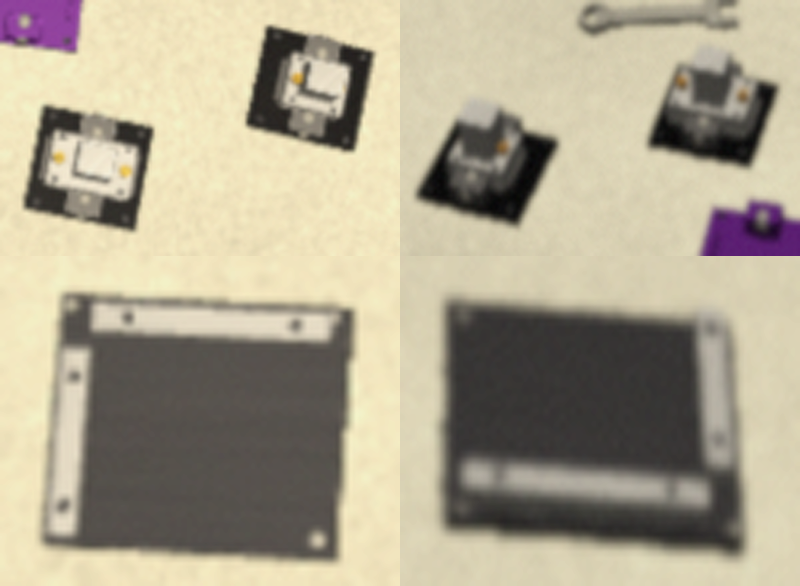

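The longer module is the left one in the top view, at (373,258): its jacks are far apart. The shorter one is at (442,233). The dark jig's corner shows at upper left in the top view, as +x,+y should. Now I fit poses against both cameras.

```bash
cat > fit.py <<'E'
from h import *
from scipy.optimize import minimize
S=4
def box(cx,cy,sx,sy,z0,z1): return np.array([[cx+a*sx/2,cy+b*sy/2,z] for a in(-1,1) for b in(-1,1) for z in(z0,z1)])
def place(pts,q):
    c,s=np.cos(q[2]),np.sin(q[2]); return np.c_[q[0]+c*pts[:,0]-s*pts[:,1],q[1]+s*pts[:,0]+c*pts[:,1],pts[:,2]]
def render(cam,boxes,q,roi):
    x,y,W,H=roi; m=np.zeros((H*S,W*S),np.uint8)
    for b in boxes:
        p=(np.array([proj(cam,P) for P in place(b,q)])+.5-[x,y])*S
        cv2.fillConvexPoly(m,cv2.convexHull(np.round(p*16).astype(np.int32)),1,shift=4)
    return cv2.resize(m.astype(np.float32),(W,H),interpolation=cv2.INTER_AREA)
def fit(im,cam,boxes,q0,bg,pad=10):
    p=np.array([proj(cam,P) for b in boxes for P in place(b,q0)]); a=p.min(0).astype(int)-pad; e=p.max(0).astype(int)+pad
    roi=(a[0],a[1],e[0]-a[0],e[1]-a[1]); mk=bg(im[a[1]:e[1],a[0]:e[0]].astype(float))
    sc=np.array([.005,.005,.05])
    f=lambda v:np.abs(render(cam,boxes,q0+v*sc,roi)-mk).sum()
    best=min((minimize(f,v0,method="Nelder-Mead",options=dict(initial_simplex=np.array(v0)+np.vstack([[0,0,0],np.eye(3)]))) for v0 in([0,0,0],[-.5,-.5,-.5],[.5,-.5,.5])),key=lambda o:o.fun)
    return q0+best.x*sc,best.fun,mk.sum()
E
python3 - <<'E'
from fit import *
np.set_printoptions(precision=4,suppress=True)
dock=[box(0,0,.09,.096,0,.006)]
modL=[box(0,0,.044,.070,.006,.026),box(0,0,.026,.030,.026,.060)]
jig=[box(0,0,.13,.15,0,.008),box(.052,-.006,.014,.122,.008,.020),box(-.0025,.062,.095,.014,.008,.020)]
for cam in("scene","top"):
    im=cv2.imread(f"pics/{cam}0.png")[:,:,::-1]
    bgcol=lambda c:np.median(c.reshape(-1,3),0)
    def notbeige(c):
        sat=(c[...,0]-c[...,2]); v=c.mean(2)   # beige: r-b ~ +30
        ref=np.concatenate([c[0],c[-1],c[:,0],c[:,-1]]); rf=np.median(ref,0)
        return np.clip(np.abs(c-rf).max(2)/60-.3,0,1)
    dk=[*dock,*modL,box(-.0275-.0,0,.01,.02,.006,.022),box(.0275,0,.01,.02,.006,.022)]
    for n,b,q0 in(("dockL",dk,[.477,-.156,-.15]),("jig",jig,[.510,.247,-.04])):
        print(cam,n,*fit(im,cam,b,np.array(q0),notbeige))
E
```

```text
Traceback (most recent call last):
  File "fit.py", line 18, in fit
    best=min((minimize(f,v0,method="Nelder-Mead",options=dict(initial_simplex=np.array(v0)+np.vstack([[0,0,0],np.eye(3)]))) for v0 in([0,0,0],[-.5,-.5,-.5],[.5,-.5,.5])),key=lambda o:o.fun)
  File "fit.py", line 18, in <genexpr>
    best=min((minimize(f,v0,method="Nelder-Mead",options=dict(initial_simplex=np.array(v0)+np.vstack([[0,0,0],np.eye(3)]))) for v0 in([0,0,0],[-.5,-.5,-.5],[.5,-.5,.5])),key=lambda o:o.fun)
              ~~~~~~~~^^^^^^^^^^^^^^^^^^^^^^^^^^^^^^^^^^^^^^^^^^^^^^^^^^^^^^^^^^^^^^^^^^^^^^^^^^^^^^^^^^^^^^^^^^^^^^^^^^^^^
  File "fit.py", line 17, in <lambda>
    f=lambda v:np.abs(render(cam,boxes,q0+v*sc,roi)-mk).sum()
                      ~~~~~~^^^^^^^^^^^^^^^^^^^^^^^
  File "fit.py", line 10, in render
    p=(np.array([proj(cam,P) for P in place(b,q)])+.5-[x,y])*S
                 ~~~~^^^^^^^
  File "h.py", line 14, in proj
    m=r.camera_model(cam); q=np.linalg.inv(np.array(m["T"]))@np.append(P,1)
ValueError: time passes only in moves, steps and waits
```

```bash
python3 - <<'E'
s=open("h.py").read().replace("def w(","import functools\n@functools.cache\ndef cm(c): return r.camera_model(c)\ndef w(",1)
s=s.replace("m=r.camera_model(cam)","m=cm(cam)").replace('np.array(r.camera_model(cam)["T"])','np.array(cm(cam)["T"])'); open("h.py","w").write(s)
E
cat > m1.py <<'E'
from fit import *
np.set_printoptions(precision=4,suppress=True)
modL=[box(0,0,.044,.070,.006,.026),box(0,0,.026,.030,.026,.060)]
dk=[box(0,0,.09,.096,0,.006),*modL,box(-.0275,0,.01,.02,.006,.022),box(.0275,0,.01,.02,.006,.022)]
jig=[box(0,0,.13,.15,0,.008),box(.052,-.006,.014,.122,.008,.020),box(-.0025,.062,.095,.014,.008,.020)]
def notbeige(c):
    rf=np.median(np.concatenate([c[0],c[-1],c[:,0],c[:,-1]]),0)
    m=np.clip((rf-c).max(2)/(rf.max()-40),0,1)
    b=(m>.45).astype(np.uint8); n,l,st,_=cv2.connectedComponentsWithStats(b); k=1+st[1:,4].argmax()
    cs,_=cv2.findContours((l==k).astype(np.uint8),cv2.RETR_EXTERNAL,cv2.CHAIN_APPROX_NONE); f=np.zeros_like(b); cv2.drawContours(f,cs,-1,1,-1)
    ring=cv2.dilate(f,np.ones((3,3)))-cv2.erode(f,np.ones((3,3)))
    return np.where(ring>0,m,f)
if __name__=="__main__":
  for cam in("scene","top"):
    im=cv2.imread(f"pics/{cam}0.png")[:,:,::-1]
    for n,b,q0 in(("dockL",dk,[.477,-.156,-.15]),("jig",jig,[.510,.247,-.04])):
        print(cam,n,*fit(im,cam,b,np.array(q0),notbeige))
E
time python3 m1.py
```

```text
scene dockL [ 0.4762 -0.1586 -0.214 ] 183.84880952380956 786.7428571428572
scene jig [ 0.5076  0.2487 -0.0544] 182.12738095238095 1811.095238095238
top dockL [ 0.4777 -0.1574 -0.2067] 54.51446280991736 1164.0247933884298
top jig [ 0.5079  0.2498 -0.0577] 566.3517561983472 2108.4545454545455
real	0m1.337s
user	0m1.851s
sys	0m0.051s
```

Run:
```python
from m1 import *
C=[(197.2,222),(251,224.8),(248.4,271.7),(193.1,268.9)]
P=np.array([onz("top",u-.5,v-.5,.006) for u,v in C]); print(P[:,:2],P.mean(0)); 
for i in range(4):
    d=P[(i+1)%4]-P[i]; print(np.linalg.norm(d), np.arctan2(d[1],d[0]))
# try fits with different mask level, dump overlays
out=[]
for cam in("top","scene"):
    im=cv2.imread(f"pics/{cam}0.png")
    for n,q in(("dk",(.4772,-.158,-.205)),("jig",(.5078,.249,-.056))):
        bs=dk if n=="dk" else jig
        p0=proj(cam,(q[0],q[1],.01)).astype(int); k=10; R=(38,28)
        c=cv2.resize(im[p0[1]-R[1]:p0[1]+R[1],p0[0]-R[0]:p0[0]+R[0]],None,fx=5,fy=5,interpolation=cv2.INTER_CUBIC)
        for b in bs:
            p=(np.array([proj(cam,X) for X in place(b,q)])+.5-p0+R)*5
            cv2.polylines(c,[p[[0,2,6,4]].astype(int)],True,(0,0,255),1); cv2.polylines(c,[p[[1,3,7,5]].astype(int)],True,(0,255,0),1)
        out.append(c)
cv2.imwrite("pics/ov1.png",np.vstack([np.hstack(out[:2]),np.hstack(out[2:])]))
```

```text
[[0.5778 0.3204]
 [0.5688 0.1719]
 [0.4409 0.1774]
 [0.449  0.3282]] [0.5091 0.2495 0.006 ]
0.14877694727846746 -1.6312065613150437
0.128116376384118 3.0981034689036115
0.15096081822668142 1.5170891641482191
0.12910992982137431 -0.0605087505520926
```

View pics/ov1.png

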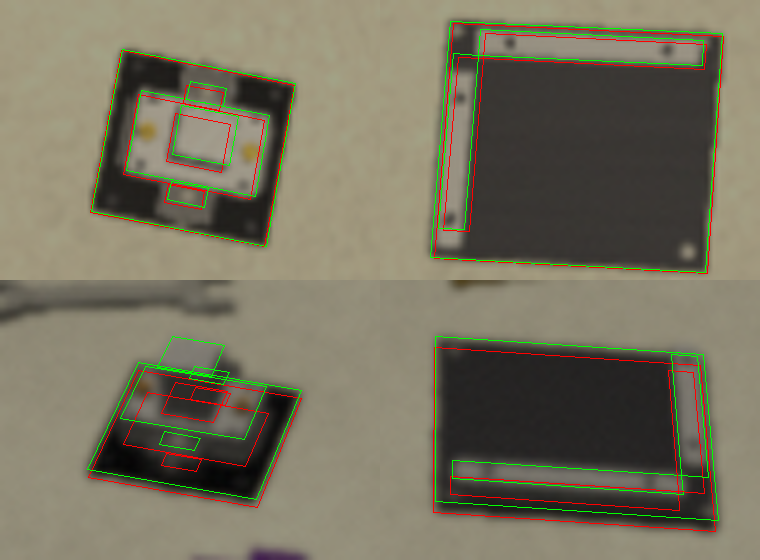

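Overlay: docks, lug top and jig outline match in both views (dock plate around (193,147) in the crop, jig (577,147)), so heights agree too. I plan the swing along an arc over the bench.

Run:
```python
import numpy as np
p0=np.array([.1864,.5966,.2226]);a0=np.arctan2(p0[1],p0[0]);r0=np.hypot(*p0[:2])
t=np.array([.4772,-.158]);a1=np.arctan2(t[1],t[0]);r1=np.hypot(*t)
N=24
for i in range(1,N+1):
    f=i/N;a=a0+f*(a1-a0);R=r0+f*(r1-r0);z=.2226+f*f*(.11-.2226)
    print([round(float(x),3) for x in (R*np.cos(a)-p0[0],R*np.sin(a)-p0[1],z-p0[2])],round(-1.473*f,3))
```

```text
[0.037, -0.018, -0.0] -0.061
[0.073, -0.039, -0.001] -0.123
[0.107, -0.062, -0.002] -0.184
[0.139, -0.087, -0.003] -0.245
[0.169, -0.113, -0.005] -0.307
[0.196, -0.142, -0.007] -0.368
[0.222, -0.172, -0.01] -0.43
[0.246, -0.203, -0.013] -0.491
[0.267, -0.236, -0.016] -0.552
[0.285, -0.269, -0.02] -0.614
[0.302, -0.304, -0.024] -0.675
[0.315, -0.339, -0.028] -0.737
[0.327, -0.375, -0.033] -0.798
[0.335, -0.411, -0.038] -0.859
[0.341, -0.447, -0.044] -0.921
[0.345, -0.484, -0.05] -0.982
[0.346, -0.52, -0.056] -1.043
[0.345, -0.555, -0.063] -1.105
[0.342, -0.591, -0.071] -1.166
[0.336, -0.625, -0.078] -1.228
[0.328, -0.659, -0.086] -1.289
[0.317, -0.692, -0.095] -1.35
[0.305, -0.724, -0.103] -1.412
[0.291, -0.755, -0.113] -1.473
```

Emit:
arm_command --xyz '[[0.037,-0.018,0],[0.073,-0.039,0],[0.107,-0.062,-0.002],[0.139,-0.087,-0.003],[0.169,-0.113,-0.005],[0.196,-0.142,-0.007],[0.222,-0.172,-0.01],[0.246,-0.203,-0.013],[0.267,-0.236,-0.016],[0.285,-0.269,-0.02],[0.302,-0.304,-0.024],[0.315,-0.339,-0.028],[0.327,-0.375,-0.033],[0.335,-0.411,-0.038],[0.341,-0.447,-0.044],[0.345,-0.484,-0.05],[0.346,-0.52,-0.056],[0.345,-0.555,-0.063],[0.342,-0.591,-0.071],[0.336,-0.625,-0.078]]' --rot '[[0,0,-0.061],[0,0,-0.123],[0,0,-0.184],[0,0,-0.245],[0,0,-0.307],[0,0,-0.368],[0,0,-0.43],[0,0,-0.491],[0,0,-0.552],[0,0,-0.614],[0,0,-0.675],[0,0,-0.737],[0,0,-0.798],[0,0,-0.859],[0,0,-0.921],[0,0,-0.982],[0,0,-1.043],[0,0,-1.105],[0,0,-1.166],[0,0,-1.228]]' --grip 1

```text
time: 3.37
ee_pos: [0.5223, -0.0304, 0.1444]
eef_rot: [0.694, 0.72, 0.0, 0.0]
ft_force: [0.3, 0.6, -0.1]
width: 0.087
grip_force: 0.0
```

Emit:
arm_command --xyz '[[-0.008,-0.034,-0.008],[-0.019,-0.067,-0.017],[-0.031,-0.099,-0.025],[-0.045,-0.13,-0.034],[-0.045,-0.13,-0.034],[-0.045,-0.13,-0.034]]' --rot '[[0,0,-0.061],[0,0,-0.122],[0,0,-0.184],[0,0,-0.245],[0,0,-0.245],[0,0,-0.245]]'

```text
time: 3.87
ee_pos: [0.4764, -0.1601, 0.1104]
eef_rot: [0.777, 0.63, -0.0, -0.0]
ft_force: [0.7, 1.1, 0.1]
width: 0.0868
grip_force: 0.0
```

Run:
```python
from m1 import *
from scipy.spatial.transform import Rotation as Ro
out=[]
s=r.read_state(); T=np.array(s["ee_pos"]); R=Ro.from_quat(s["eef_rot"]).as_matrix(); print(s["time"],T,R[:,1],np.degrees(np.arctan2(R[1,1],R[0,1])),R[:,2])
for cam in("top","scene"):
    im=snap(cam,cam+"1.png")[:,:,::-1]
    p0=proj(cam,(.477,-.158,.06)).astype(int); w_,h_=40,45
    c=np.ascontiguousarray(im[p0[1]-h_:p0[1]+h_,p0[0]-w_:p0[0]+w_]); c=cv2.resize(c,None,fx=6,fy=6,interpolation=cv2.INTER_CUBIC)
    for e in(-.0435,.0435):
        u=(proj(cam,T+R[:,1]*e)+.5-p0+[w_,h_])*6; cv2.circle(c,tuple(u.astype(int)),4,(0,0,255),1)
    u=(proj(cam,T)+.5-p0+[w_,h_])*6; cv2.circle(c,tuple(u.astype(int)),3,(0,255,0),1)
    for P in place(box(0,0,.026,.03,.026,.06),(.4772,-.158,-.205)):
        u=(proj(cam,P)+.5-p0+[w_,h_])*6; cv2.circle(c,tuple(u.astype(int)),2,(255,0,0),1)
    out.append(c)
cv2.imwrite("pics/ap.png",np.clip(np.hstack(out)[:,:800].astype(float)*1.3,0,255))
```

```text
3.8667 [ 0.4764 -0.1601  0.1104] [ 0.9783 -0.2073 -0.0004] -11.96595119115052 [-0.0004  0.     -1.    ][ WARN:0@1.597] global loadsave.cpp:1063 imwrite_ Unsupported depth image for selected encoder is fallbacked to CV_8U.
```

View pics/ap.png

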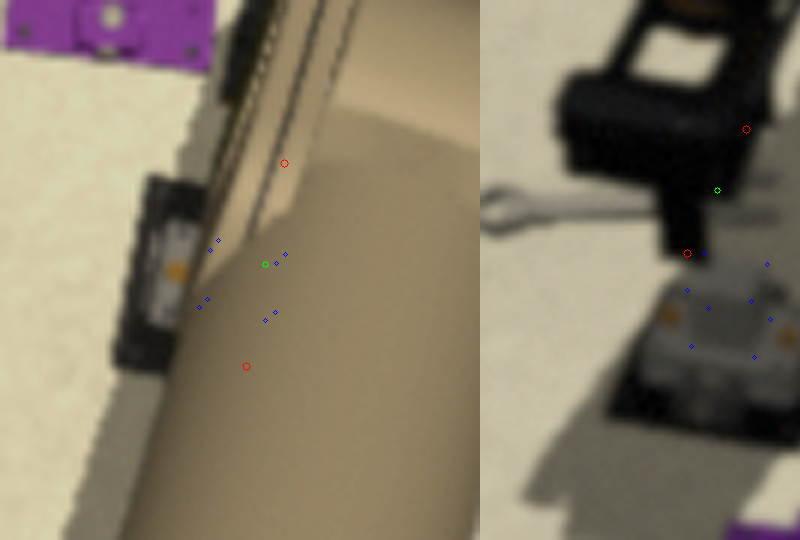

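Emit:
arm_command --xyz '[[0.001,0.002,-0.03],[0.001,0.002,-0.06],[0.001,0.002,-0.073],[0.001,0.002,-0.079],[0.001,0.002,-0.079],[0.001,0.002,-0.079]]' --rot '[[0,0,0.003],[0,0,0.003],[0,0,0.003],[0,0,0.003],[0,0,0.003],[0,0,0.003]]'

```text
time: 4.47
ee_pos: [0.4792, -0.1559, 0.0323]
eef_rot: [0.774, 0.633, 0.0, 0.0]
ft_force: [1.0, -0.2, -0.0]
width: 0.0869
grip_force: 0.0
```

Emit:
arm_command --xyz '[[0,0,0],[0,0,0],[0,0,0],[0,0,0],[0,0,0],[0,0,0],[0,0,0],[0,0,0]]' --rot '[[0,0,0],[0,0,0],[0,0,0],[0,0,0],[0,0,0],[0,0,0],[0,0,0],[0,0,0]]' --grip 0 --squeeze 50

```text
time: 5.13
ee_pos: [0.4783, -0.1564, 0.0316]
eef_rot: [0.775, 0.632, 0.0, 0.0]
ft_force: [-0.2, -0.2, -0.4]
width: 0.0418
grip_force: 0.0
```

Emit:
arm_command --xyz '[[0,0,0],[0,0,0],[0,0,0],[0,0,0],[0,0,0]]' --rot '[[0,0,0],[0,0,0],[0,0,0],[0,0,0],[0,0,0]]'

```text
time: 5.55
ee_pos: [0.4784, -0.1564, 0.0316]
eef_rot: [0.775, 0.632, 0.0, 0.0]
ft_force: [-0.3, 0.2, -1.2]
width: 0.0254
grip_force: 50.0
```

Emit:
arm_command --xyz '[[0,0,0.004],[0,0,0.008],[0,0,0.012],[0,0,0.018],[0,0,0.024],[0,0,0.03],[0,0,0.045],[0,0,0.06],[0,0,0.07],[0,0,0.07],[0,0,0.07]]' --rot '[[0,0,0],[0,0,0],[0,0,0],[0,0,0],[0,0,0],[0,0,0],[0,0,0],[0,0,0],[0,0,0],[0,0,0],[0,0,0]]'

```text
time: 6.47
ee_pos: [0.4787, -0.1563, 0.1019]
eef_rot: [0.775, 0.632, 0.001, 0.0]
ft_force: [0.0, -0.1, -2.8]
width: 0.0256
grip_force: 50.0
```

Run:
```python
from h import *
s=r.read_state(); print(s["ee_pos"],s["ft_force"],s["torque"],s["grip_force"])
im=snap("scene","scene2.png"); p=proj("scene",(.478,-.156,.09)).astype(int)
cv2.imwrite("pics/lift.png",cv2.resize(np.clip(im[p[1]-45:p[1]+55,p[0]-75:p[0]+75,::-1]*1.4,0,255).astype(np.uint8),None,fx=4,fy=4,interpolation=cv2.INTER_CUBIC))
```

```text
[ 0.47871648 -0.1563104   0.1019429 ] [ 0.02556913 -0.06161595 -2.82651527] [-0.05632668  0.12002053  0.00992894] 49.98391547240317
```

View pics/lift.png

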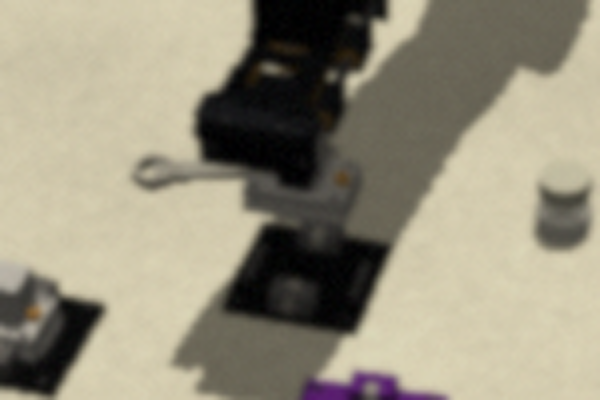

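Module is out of its dock, level, at (300,185) in the crop; the short one is still clipped. Carry to the jig.

Emit:
arm_command --xyz '[[0.002,0.02,0.02],[0.005,0.055,0.03],[0.009,0.092,0.03],[0.013,0.13,0.03],[0.017,0.168,0.03],[0.021,0.206,0.03],[0.025,0.244,0.03],[0.029,0.282,0.025],[0.033,0.32,0.015],[0.037,0.358,0.0],[0.041,0.392,-0.015],[0.044,0.41,-0.03],[0.044,0.416,-0.03],[0.044,0.416,-0.03],[0.044,0.416,-0.03]]' --rot '[[0,0,0.012],[0,0,0.024],[0,0,0.036],[0,0,0.048],[0,0,0.06],[0,0,0.072],[0,0,0.084],[0,0,0.096],[0,0,0.108],[0,0,0.12],[0,0,0.132],[0,0,0.1475],[0,0,0.1475],[0,0,0.1475],[0,0,0.1475]]'

```text
time: 7.77
ee_pos: [0.5223, 0.2585, 0.0711]
eef_rot: [0.726, 0.687, -0.001, 0.0]
ft_force: [0.3, -0.6, -2.2]
width: 0.0255
grip_force: 50.0
```

```bash
cat > chk.py <<'E'
from m1 import *
import sys
from scipy.spatial.transform import Rotation as Ro
n=sys.argv[1]; s=r.read_state(); T=np.array(s["ee_pos"]); R=Ro.from_quat(s["eef_rot"]).as_matrix(); a=np.arctan2(R[1,1],R[0,1])
print(s["time"],T,"yaw",a,"tool z",R[:,2],"F",np.round(s["ft_force"],2),"M",np.round(s["torque"],3),s["width"])
JY=-.055; d=T[:2]-[.5078,.249]; print("TCP in jig mm",1e3*np.array([np.cos(JY)*d[0]+np.sin(JY)*d[1],-np.sin(JY)*d[0]+np.cos(JY)*d[1]]))
out=[]
for cam in("scene","top"):
    im=snap(cam,f"{cam}_{n}.png")[:,:,::-1]
    p0=proj(cam,(.525,.255,.03)).astype(int); w_,h_=40,40; k=9
    c=cv2.resize(im[p0[1]-h_:p0[1]+h_,p0[0]-w_:p0[0]+w_],None,fx=k if cam=="scene" else 5,fy=k if cam=="scene" else 5,interpolation=cv2.INTER_CUBIC); kk=c.shape[0]/80
    q=np.array([T[0]-.0012,T[1]-.0016,a]); z=T[2]-.0256
    for b,qq,col in((box(0,0,.044,.07,z,z+.02),q,(0,0,255)),(box(-.02,-.006,.13,.122,.008,.020),(.5078,.249,JY),(0,255,0))):
        p=(np.array([proj(cam,X) for X in place(b,qq)])+.5-p0+[w_,h_])*kk
        if col[2]: cv2.polylines(c,[p[[0,2,6,4]].astype(int)],True,(255,0,0),1); cv2.polylines(c,[p[[1,3,7,5]].astype(int)],True,col,1)
    cc=np.array([[.045,-.067,.008],[.045,.055,.008],[-.05,.055,.008],[.045,-.067,.02],[.045,.055,.02],[-.05,.055,.02]])
    p=((np.array([proj(cam,X) for X in place(cc,(.5078,.249,JY))])+.5-p0+[w_,h_])*kk).astype(int)
    cv2.polylines(c,[p[:3]],False,(0,255,0),1);cv2.polylines(c,[p[3:]],False,(0,255,255),1)
    out.append(c)
out[1]=cv2.resize(out[1],(80,out[0].shape[0])) if 0 else out[1]
cv2.imwrite(f"pics/chk_{n}.png",np.clip(out[0][:600]*1.3,0,255).astype(np.uint8))
E
python3 chk.py a
```

```text
7.7667 [0.5223 0.2585 0.0711] yaw -0.05529240069327452 tool z [-0.0007 -0.0013 -1.    ] F [ 0.26 -0.56 -2.19] M [-0.095 -0.008  0.02 ] 0.02546886076183612
TCP in jig mm [13.968  10.2442]
```

View pics/chk_a.png

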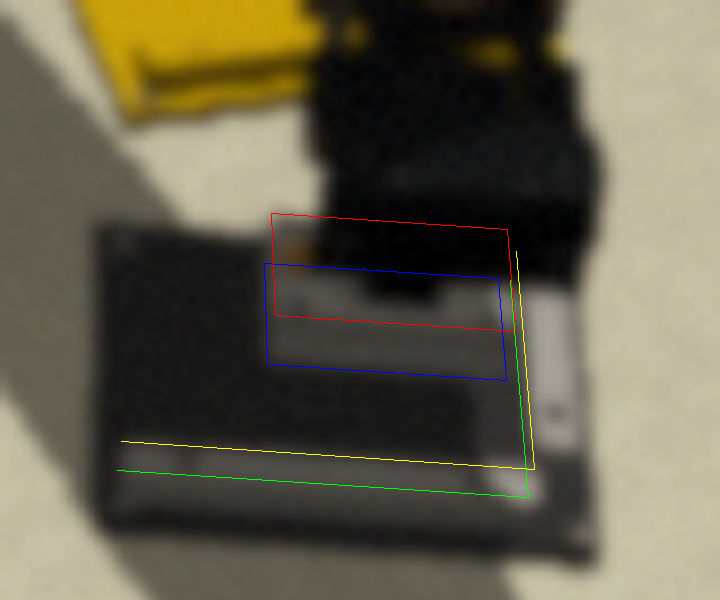

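The overlay agrees with the module at (390,320), clear of both fences. Lower to touch.

Emit:
arm_command --xyz '[[0,0,-0.015],[0,0,-0.028],[0,0,-0.033],[0,0,-0.035],[0,0,-0.036],[0,0,-0.036],[0,0,-0.036]]' --rot '[[0,0,0],[0,0,0],[0,0,0],[0,0,0],[0,0,0],[0,0,0],[0,0,0]]'

```text
time: 8.45
ee_pos: [0.5227, 0.2597, 0.0361]
eef_rot: [0.726, 0.688, 0.0, 0.0]
ft_force: [0.4, -0.1, -2.4]
width: 0.0258
grip_force: 50.0
```

Emit:
arm_command --xyz '[[0,0,-0.0005],[0,0,-0.001],[0,0,-0.001],[0,0,-0.001]]' --rot '[[0,0,0],[0,0,0],[0,0,0],[0,0,0]]'

```text
time: 8.78
ee_pos: [0.5224, 0.2596, 0.0347]
eef_rot: [0.726, 0.688, 0.0, 0.0]
ft_force: [-0.2, -0.4, -2.7]
width: 0.0256
grip_force: 50.0
```

Emit:
arm_command --xyz '[[0,0,-0.0005],[0,0,-0.001],[0,0,-0.0015],[0,0,-0.0015],[0,0,-0.0015]]' --rot '[[0,0,0],[0,0,0],[0,0,0],[0,0,0],[0,0,0]]'

```text
time: 9.2
ee_pos: [0.5226, 0.2597, 0.0336]
eef_rot: [0.726, 0.688, 0.0, 0.0]
ft_force: [-2.5, -0.5, 5.8]
width: 0.0255
grip_force: 50.0
```

Emit:
arm_command --xyz '[[0.002,0,0],[0.004,0,0],[0.006,-0.0003,0],[0.007,-0.0004,0],[0.007,-0.0004,0],[0.007,-0.0004,0]]' --rot '[[0,0,0],[0,0,0],[0,0,0],[0,0,0],[0,0,0],[0,0,0]]'

```text
time: 9.7
ee_pos: [0.5298, 0.2596, 0.0336]
eef_rot: [0.726, 0.688, 0.001, 0.0]
ft_force: [-0.8, 0.5, 5.2]
width: 0.0258
grip_force: 50.0
```

Emit:
arm_command --xyz '[[0.0005,0,0],[0.001,0,0],[0.0015,0,0],[0.0015,0,0],[0.0015,0,0]]' --rot '[[0,0,0],[0,0,0],[0,0,0],[0,0,0],[0,0,0]]'

```text
time: 10.12
ee_pos: [0.531, 0.2596, 0.0336]
eef_rot: [0.726, 0.688, 0.0, -0.0]
ft_force: [-2.1, -0.7, 6.8]
width: 0.0259
grip_force: 50.0
```

Emit:
arm_command --xyz '[[0.0005,0,0],[0.001,0,0],[0.0015,0,0],[0.0015,0,0],[0.0015,0,0]]' --rot '[[0,0,0],[0,0,0],[0,0,0],[0,0,0],[0,0,0]]'

```text
time: 10.53
ee_pos: [0.5325, 0.2596, 0.0336]
eef_rot: [0.726, 0.688, 0.0, -0.0]
ft_force: [-2.7, -0.1, 5.5]
width: 0.0257
grip_force: 50.0
```

Emit:
arm_command --xyz '[[0.0005,0,0],[0.001,0,0],[0.001,0,0],[0.001,0,0]]' --rot '[[0,0,0],[0,0,0],[0,0,0],[0,0,0]]'

```text
time: 10.87
ee_pos: [0.5326, 0.2596, 0.0336]
eef_rot: [0.726, 0.688, -0.0, -0.001]
ft_force: [-7.1, 0.0, 9.6]
width: 0.0253
grip_force: 50.0
```

Bearing on the long fence. Now along it towards the short fence.

Emit:
arm_command --xyz '[[0.0001,0.002,0],[0.0002,0.004,0],[0.0003,0.006,0],[0.0004,0.007,0],[0.0004,0.007,0],[0.0004,0.007,0]]' --rot '[[0,0,0],[0,0,0],[0,0,0],[0,0,0],[0,0,0],[0,0,0]]'

```text
time: 11.37
ee_pos: [0.5329, 0.2648, 0.0336]
eef_rot: [0.726, 0.687, -0.001, -0.0]
ft_force: [-10.1, -6.8, 15.4]
width: 0.0259
grip_force: 50.0
```

Emit:
arm_command --xyz '[[0,0.0005,0],[0,0.001,0],[0,0.001,0],[0,0.001,0]]' --rot '[[0,0,0],[0,0,0],[0,0,0],[0,0,0]]'

```text
time: 11.7
ee_pos: [0.533, 0.2655, 0.0336]
eef_rot: [0.726, 0.687, -0.002, -0.0]
ft_force: [-9.3, -7.6, 15.4]
width: 0.0253
grip_force: 50.0
```

```bash
python3 chk.py b
```

```text
11.7 [0.533  0.2655 0.0336] yaw -0.05538860181693192 tool z [-0.0023 -0.002  -1.    ] F [-9.26 -7.64 15.44] M [-1.739  2.167  0.028] 0.025255117809873214
TCP in jig mm [24.2031 17.8979]
```

Emit:
arm_command --xyz '[[0,0,0.0005],[0,0,0.0007],[0,0.0005,0.0007],[0,0.001,0.0007],[0,0.0015,0.0007],[0,0.0015,0.0007],[0,0.0015,0.0007]]' --rot '[[0,0,0],[0,0,0],[0,0,0],[0,0,0],[0,0,0],[0,0,0],[0,0,0]]'

```text
time: 12.38
ee_pos: [0.5331, 0.2677, 0.0336]
eef_rot: [0.726, 0.687, -0.001, -0.0]
ft_force: [-4.1, -3.5, 4.8]
width: 0.0256
grip_force: 50.0
```

```bash
python3 chk.py c
```

```text
12.3833 [0.5331 0.2677 0.0336] yaw -0.054918763542411424 tool z [-0.0017 -0.0014 -1.    ] F [-4.1  -3.49  4.82] M [-0.86   1.205  0.045] 0.025648178882091633
TCP in jig mm [24.1841 20.0673]
```

View pics/chk_c.png

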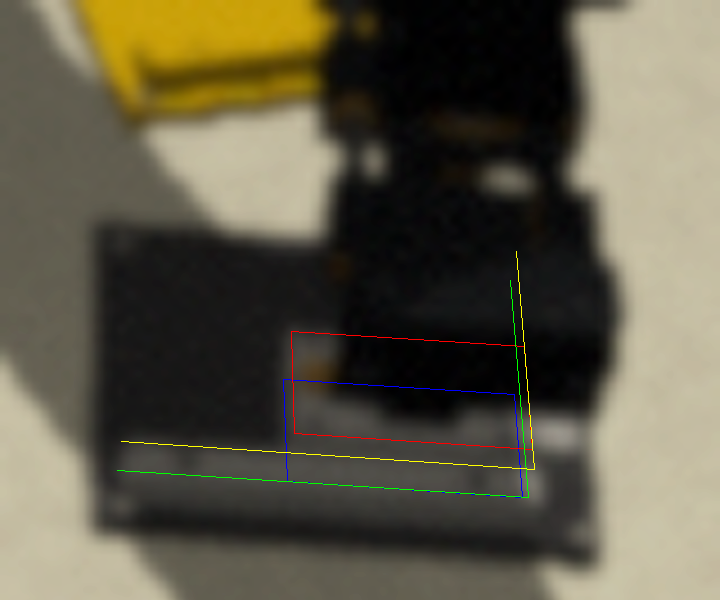

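Module at (410,420), against the long fence and about a mm or two from the short one. Keep pushing in small steps.

Emit:
arm_command --xyz '[[0,0.0005,0],[0,0.001,0],[0,0.001,0],[0,0.001,0]]' --rot '[[0,0,0],[0,0,0],[0,0,0],[0,0,0]]'

```text
time: 12.82
ee_pos: [0.5331, 0.2687, 0.0336]
eef_rot: [0.726, 0.687, -0.001, -0.0]
ft_force: [-5.2, -4.0, 5.2]
width: 0.0257
grip_force: 50.0
```

Emit:
arm_command --xyz '[[0,0.0005,0],[0,0.001,0],[0,0.001,0],[0,0.001,0]]' --rot '[[0,0,0],[0,0,0],[0,0,0],[0,0,0]]'

```text
time: 13.15
ee_pos: [0.5331, 0.2698, 0.0336]
eef_rot: [0.726, 0.687, -0.001, -0.0]
ft_force: [-4.0, -3.6, 4.5]
width: 0.0253
grip_force: 50.0
```

Still sliding freely (Fy is friction). Continue.

Emit:
arm_command --xyz '[[0,0.0005,0],[0,0.001,0],[0,0.001,0],[0,0.001,0]]' --rot '[[0,0,0],[0,0,0],[0,0,0],[0,0,0]]'

```text
time: 13.48
ee_pos: [0.5332, 0.2708, 0.0336]
eef_rot: [0.726, 0.687, -0.001, -0.0]
ft_force: [-3.8, -3.4, 5.7]
width: 0.0255
grip_force: 50.0
```

Emit:
arm_command --xyz '[[0,0.0005,0],[0,0.001,0],[0,0.001,0],[0,0.001,0]]' --rot '[[0,0,0],[0,0,0],[0,0,0],[0,0,0]]'

```text
time: 13.82
ee_pos: [0.5332, 0.2709, 0.0336]
eef_rot: [0.726, 0.687, -0.001, 0.0]
ft_force: [-6.4, -4.8, 7.3]
width: 0.0254
grip_force: 50.0
```

Reached the short fence. Press harder into both.

Emit:
arm_command --xyz '[[0.0003,0.0005,0],[0.0006,0.001,0],[0.0006,0.001,0],[0.0006,0.001,0]]' --rot '[[0,0,0],[0,0,0],[0,0,0],[0,0,0]]'

```text
time: 14.15
ee_pos: [0.5333, 0.2709, 0.0336]
eef_rot: [0.727, 0.687, -0.002, 0.0]
ft_force: [-9.0, -10.0, 12.1]
width: 0.0257
grip_force: 50.0
```

```bash
python3 chk.py d
```

```text
14.15 [0.5333 0.2709 0.0336] yaw -0.05589824777138036 tool z [-0.0033 -0.0037 -1.    ] F [-8.97 -9.98 12.12] M [-2.272  2.11   0.223] 0.025720652773511404
TCP in jig mm [24.2429 23.2661]
```

Emit:
arm_command --xyz '[[0.0003,0.0002,0],[0.0006,0.0004,0],[0.0006,0.0004,0],[0.0006,0.0004,0],[0.0006,0.0004,0]]' --rot '[[0.002,-0.002,0],[0.0035,-0.003,0],[0.0035,-0.003,0],[0.0035,-0.003,0],[0.0035,-0.003,0]]'

```text
time: 14.67
ee_pos: [0.5333, 0.2709, 0.0336]
eef_rot: [0.727, 0.687, -0.001, -0.0]
ft_force: [-11.8, -10.5, 15.6]
width: 0.0255
grip_force: 50.0
```

```bash
python3 chk.py e
```

```text
14.6667 [0.5333 0.2709 0.0336] yaw -0.05594367608903986 tool z [-0.0017 -0.0008 -1.    ] F [-11.81 -10.53  15.56] M [-2.614  2.866  0.148] 0.025495306832190423
TCP in jig mm [24.2281 23.2707]
```

View pics/chk_e.png

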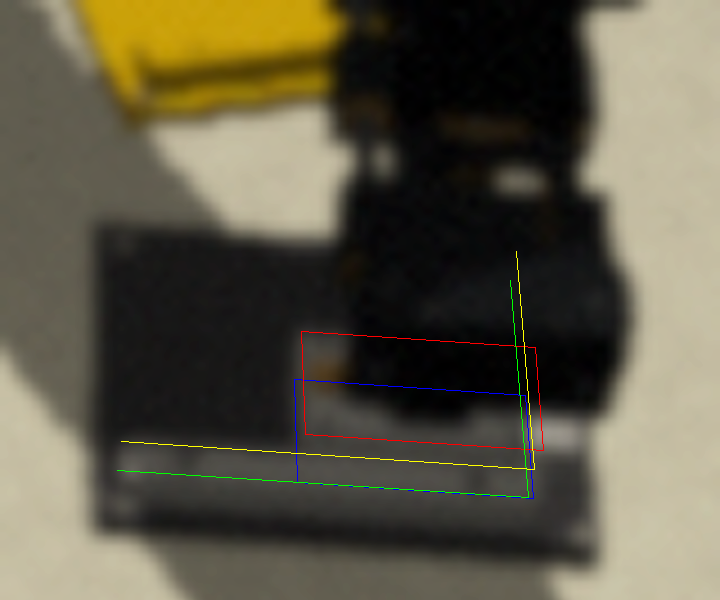

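In the corner, flush against both fences, with the overlay's corner at the fence corner (530,495). One last firmer push, with less downward load.

Emit:
arm_command --xyz '[[0.0003,0.0005,0.0003],[0.0006,0.001,0.0005],[0.0006,0.001,0.0005],[0.0006,0.001,0.0005],[0.0006,0.001,0.0005],[0.0006,0.001,0.0005]]' --rot '[[0,0,0],[0.0015,-0.0015,0],[0.0015,-0.0015,0],[0.0015,-0.0015,0],[0.0015,-0.0015,0],[0.0015,-0.0015,0]]'

```text
time: 15.27
ee_pos: [0.5333, 0.271, 0.0336]
eef_rot: [0.727, 0.687, -0.001, -0.0]
ft_force: [-13.9, -13.7, 15.5]
width: 0.0256
grip_force: 50.0
```

```bash
python3 chk.py f
```

```text
15.2667 [0.5333 0.271  0.0336] yaw -0.05627111551300265 tool z [-0.0017 -0.0008 -1.    ] F [-13.9  -13.66  15.54] M [-3.205  3.2    0.157] 0.02558208316104596
TCP in jig mm [24.246  23.3359]
```

```bash
python3 -c "
from bench import r
print(r.close_job())"
```

```text
the job is handed in; nothing more can be done
None
```

I pulled the longer module straight up out of its dock and set it flat on the dark jig. It is pressed into the corner with about 14 N measured at the wrist toward each fence. I handed the job in at about 15.3 s with the 50 N grip and the push still on; the shorter module was still clipped in its dock when I checked after the lift.

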